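Mix the round paint flask on the press-to-run mixer

TASK

Pick up the round-bellied paint flask, stand it upright in the sprung ring of the paint mixer and gently press it straight down until the ring is fully down. Finish while still holding the flask pressed down upright, with the hand on the flask only; the ring springs back up if you let go. Keep the flask upright throughout and leave the other jar and the small bottle where they stand.

Things in the scene. Friction and masses are not known exactly. Their poses are not given: they have to be found in the camera images.
- flask_mid (a point): Round-bellied amber glass flask with a white cap, standing on the cutting mat, 100 mm tall, 105 to 210 g; this point is on its axis half-way up, 50 mm above its underside; z is its axis, up. From below: foot disc 40 mm diameter and 10 mm high; ball-shaped belly 60 mm diameter with its centre 31 mm above the underside; neck 26 mm diameter; cylindrical cap 38 mm diameter from 78 to 100 mm above the underside, firmly fixed, strong enough to grip and push by.
- mixer: Paint mixer, a white box 120 x 120 mm and 70 mm high with a grey top, fixed to the bench, standing at varying places on the left or right of the mat; the origin is at the centre of its underside, z up. In the middle of its top a black rubber ring stands on a steel coil spring.
- cradle_center (a point): Centre of the mixer's ring, in the plane of the ring's round bar; moves down with the ring. The bar is 8 mm thick, the ring 48 mm inside and 64 mm outside diameter; its plane is 102 mm above the mixer's underside when up. The flask's foot drops through the ring and its belly settles on it, the flask's half-way point then being 38 mm above this point. The ring moves only straight down and up.
- cradle (a joint): How far the ring is pressed down: 0 when up, 0.012 (m) at the stop. Sprung: about 5 N to start it moving, about 12 N at the stop, its own weight and the flask's helping by 2 to 3 N; the flask's weight alone does not move it.
- jar_mid (a point): Squat amber jar with white lid, 62 mm diameter, 50 mm tall, on the mat; this point is on its axis half-way up. Not part of the job; must stay put.
- dropper_mid (a point): Small slim amber bottle with white cap, 33 mm diameter, 72 mm tall, on the mat; this point is on its axis half-way up. Not part of the job; must stay put.
- turntable: Black modelling turntable, 170 mm diameter, with a half-built model vehicle on it, 105 mm high in all, fixed to the bench on the side opposite the mixer; origin at the centre of its underside. Not part of the job.
Not all that is in view belongs to the job. Leave any black or turquoise look-alike of the part that bears flask_mid alone.

How it is judged (in metres and radians):
On the way:
1. the flask is lifted clear of the mat by the hand, by at least 40 mm (height (world z) of flask_mid above 0.093 m and contact force between the fingers and flask above 0.5 N), for 0.2 s.
At the end, for the whole second after the job is handed in: For the last second the fingers hold the flask (>2 N), seated in the ring (axis within 8 mm, half-way point 32-46 mm above it), upright within 10 deg, ring down 9 mm or more, flask on ring >5 N; hand off the mixer (<1 N); jar and bottle within 30 mm of their start (value of joint cradle above 0.009 m and horizontal distance between flask_mid and cradle_center below 0.008 m and z of flask_mid in the frame of cradle_center between 0.032 and 0.046 m and angle between flask_mid's own z axis and vertical below 0.17 rad and contact force between the fingers and flask above 2 N and contact force between flask and mixer above 5 N and contact force between each of the arm, the fingers and mixer below 1 N and distance of each of jar_mid, dropper_mid from where it was at the start of the episode below 0.03 m); the arm keeps its last pose, push and grip.
It fails at once if the jar or the small bottle is pushed more than 30 mm or tipped over (distance of any of jar_mid, dropper_mid from where it was at the start of the episode above 0.03 m or angle between any of jar_mid, dropper_mid's own z axis and vertical above 0.6 rad).
It fails at once if the flask is tipped by more than 35 degrees (angle between flask_mid's own z axis and vertical above 0.61 rad).
It fails at once if the flask is rammed into the mixer with more than 60 N (contact force between flask and mixer above 60 N).
It also fails if it takes over 38 s, if anything falls off the work surface, if the arm or the gripper's body presses on something with over 40 N, if the wrist force passes 120 N, or if a joint passes its speed limit or range.

ROBOT

A 6-joint arm with a two-finger parallel gripper is mounted at the origin on the work surface. World frame = base frame: x ahead of the robot, y to its left, z up, the work surface at z = 0. Lengths are in m, angles in degrees, forces in N, time in s.
With the tool pointing down it reaches from about 0.375 to 0.9 m from the base axis. Payload 3.1 kg.
Tool frame: the origin (TCP) lies on the centre line of the jaws, within the pads' length; the fingertips stand 17 mm ahead of it and the grasp point (between the pads) lies 2 mm behind it; y points along the fingers, x is the direction in which the jaws open and shut, and the axes are right-handed (so a half turn about y gives the same grasp; the last joint's range is limited). The gripper opens to 87 mm and grips with 3 to 60 N. Pads are 19 mm wide; open, the fingers measure 117 mm over their backs; the gripper's body (75 mm by 190 mm) begins 51 mm behind the grasp point.
Start: joints at [63.111, 30.224, 82.088, -0, 67.689, -10.227], TCP at [0.179, 0.599, 0.24] pointing down, gripper open.
Joint ranges: [-176.69, 176.69], [-43.24, 126.21], [12.49, 139.97], [-82, 262], [0, 151.66], [-163.58, 163.58]. Speed limits (degrees/s): [159.86, 159.86, 180, 180, 180, 180].

INTERFACE

Orientations are given as a 3x3 rotation matrix whose columns are the frame's x, y, z axes.
In Python, from rig import read_state, capture, camera_info, hand_in, trace, tip_of gives the robot as it stands.
- The arm moves only by the tool jog_arm, never from a script. Its argument "steps" is a list of rows, each an object with "fingers": the opening in per cent of the stroke, from 0 (shut) to 100 (fully open); "delta_pos": the shift along the world's x, y, z in mm, a list of three; "turn": the turn about the world's z in degrees. A call has 1 to 20 rows; each row is the pose to reach, as a shift and turn from the pose commanded when the call began; what a row does not reach only later rows make up. A row lasts 1/12 s, in which the tool goes at most 41.7 mm and 7.16 degrees, less where a joint would pass 70% of its speed; a pose out of reach is approached as far as the arm can. A call with a gripper value outside its range is refused whole. The fingers move at their own pace and stop on an object; the grip force is fixed at half the most. Time passes only in rows, so rows that repeat a pose let the fingers close. It gives the time, the measured TCP pose, the force and the opening at its end, in the units of the state.
- read_state(): the state, without advancing time (a new reading comes with each control period).
- capture(name): name is "side" or "top" or "wrist"; returns the picture (384x512x3 uint8, red, green, blue); there is no depth.
- camera_info(name): a dict with "fov_y" (degrees; the focal length in pixels is half the picture's height over the tangent of half this angle, whatever the lens; pixels are square), "cx", "cy" (the principal point, pixels), "view" (4x4, takes a point from world to camera coordinates); the wrist camera has in their place "tool_from_camera" (4x4, takes a point from camera to tool coordinates, whose origin is the TCP and whose axes are the tool frame's). Camera axes: x right, y down, z forward; pixel columns grow to the right and rows downward; lengths in m; the calibration is good to about 2 mm. A picture is of the moment at which its call begins: read the wrist's pose just before it. camera_info takes no time and is no camera call.
- hand_in(): hands the job in, once; it reports no verdict.
Trained networks look in the newest picture that a camera, given by its name, has taken for a name from the list of things; names that differ only in an ending like _2 or _b are one class to them, and where a whole thing is asked for, a point or a joint stands for the part that bears it (a point fixed in the world has none). Each returns a list of dicts, best first, with "confidence" (0 to 1); they miss things now and then, are a little off and sometimes report something else, mostly with a low value. They report only what shows in the picture. A call takes as long as a camera call. They do not tell look-alikes from the thing itself.
- trace(target, camera): "mask" (384x512 bool, what is visible of it).
- tip_of(target, camera): "position" ([x, y, z] in m, in world coordinates, good to about 4 mm: a listed point, or the origin of a listed thing).
The state is a dict: "time_s": time; "joint_positions": joint angles; "qvel": joint speeds; "tau": joint torques, N m; "position": TCP position; "tcp_rot": TCP orientation; "force": force on the tool from outside, world axes, zero at the start; "moment": the same for the moment, N m; "opening": opening from 0.0 (shut) to 1.0 (fully open).
Only numpy, scipy, OpenCV 4.12 (cv2) and the standard library are available. Lean on these libraries where they do the work, as an engineer would, in place of code of your own. Each camera call takes 0.05 s, during which the arm holds its last target.

## Working session

There is one attempt and no reset: what is moved stays moved. The work goes in short steps, Python scripts to look and compute and a tool call to move; the robot and the scene stay as the last step left them, time stands still between calls to the robot, and variables do not carry over. Pictures are saved under pics/ and viewed, and the job is handed in when it is done.

Besides the shell and the picture viewer there is one more tool, called after ">>>" in YAML: its name, and indented under it one key for each argument. jog_arm: Moves the arm, as the interface text tells. Its arguments: {"type":"object","properties":{"steps":{"type":"array","items":{"type":"object","properties":{"fingers":{"type":"number"},"delta_pos":{"type":"array","items":{"type":"number"}},"turn":{"type":"number"}}}}},"required":["steps"]}

```bash
mkdir -p pics; ls; python3 - <<'E'
from rig import *
import cv2
s=read_state();print(s['time_s'],s['position'],s['tcp_rot'],s['opening'],s['force'])
for c in ["side","top"]:
    im=capture(c);cv2.imwrite(f"pics/{c}0.png",im[:,:,::-1])
    for t in ["flask_mid","cradle_center","jar_mid","dropper_mid","mixer","turntable"]:
        print(c,t,[(d['position'],d['confidence']) for d in tip_of(t,c)])
print(read_state()['time_s'])
E
```

```text
pics
0.0 [0.17887138 0.59815175 0.23858579] [[ 2.86731047e-01 -9.36577392e-04 -9.58010663e-01]
 [ 9.58008823e-01 -1.90969595e-03  2.86732363e-01]
 [-2.09805613e-03 -9.99997738e-01  3.49680287e-04]] 1.0028804875371617 [0.29648506 0.15751984 0.1880481 ]
side flask_mid [([0.4328, -0.5125, 0.0447], 0.74), ([0.4728, -0.0608, 0.0536], 0.7), ([0.1878, -0.3034, 0.0515], 0.62)]
side cradle_center [([0.504, -0.2462, 0.1017], 0.78)]
side jar_mid [([0.4543, 0.0794, 0.0275], 0.78)]
side dropper_mid [([0.6184, 0.0318, 0.0416], 0.51)]
side mixer [([0.5083, -0.2499, 0.0031], 0.97)]
side turntable [([0.5128, 0.2745, 0.0013], 0.71)]
top flask_mid [([0.4314, -0.5131, 0.0486], 0.87), ([0.1858, -0.3042, 0.0517], 0.62), ([0.4669, -0.0633, 0.0547], 0.59)]
top cradle_center [([0.506, -0.245, 0.1044], 0.57)]
top jar_mid [([0.4547, 0.0788, 0.0264], 0.65)]
top dropper_mid [([0.6171, 0.032, 0.0363], 0.59)]
top mixer [([0.5067, -0.248, 0.0005], 0.67)]
top turntable [([0.5111, 0.2784, -0.0007], 0.59)]
0.7
```

View pictures.

View pics/side0.png

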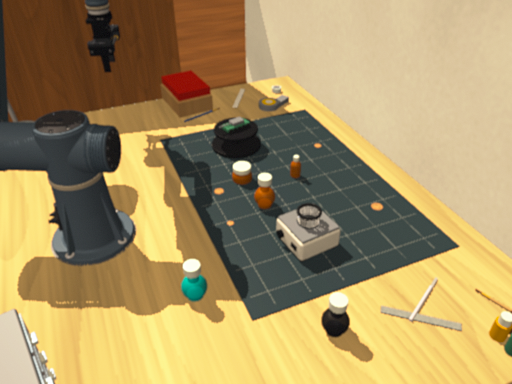

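View pics/top0.png

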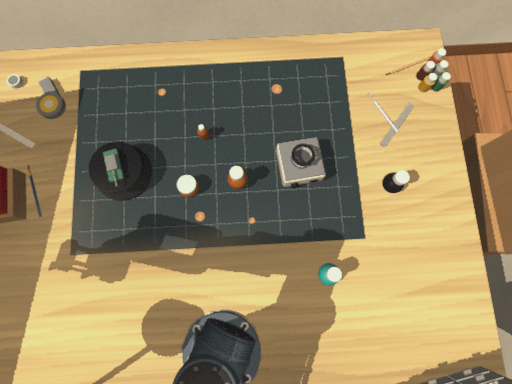

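```bash
cat > h.py <<'E'
import numpy as np
from rig import *
def proj(c,p):
    i=camera_info(c);f=192/np.tan(np.radians(i['fov_y'])/2);q=(np.array(i['view'])@np.r_[p,1])[:3]
    return i['cx']+f*q[0]/q[2], i['cy']+f*q[1]/q[2]
E
python3 - <<'E'
from h import *
import cv2
for c in ["side","top"]:
    for n,p in dict(A=[.432,-.513,.05],B=[.470,-.062,.05],C=[.187,-.304,.05],cr=[.505,-.2456,.102],jar=[.4545,.079,.025],dr=[.618,.032,.036]).items(): print(c,n,np.round(proj(c,p),1))
    print(camera_info(c))
    im=cv2.imread(f"pics/{c}0.png");u,v=map(int,proj(c,[.470,-.062,.05]))
    cv2.imwrite(f"pics/{c}crop.png",cv2.resize(im[max(v-50,0):v+50,max(0,u-60):u+60],None,fx=5,fy=5,interpolation=2))
E
```

```text
side A [336.4 315.3]
side B [264.1 190.6]
side C [193.1 280.8]
side cr [307.3 211.4]
side jar [240.6 173. ]
side dr [295.2 165.9]
{'fov_y': 45.92736660093277, 'cx': 254.7323858811875, 'cy': 193.9968107350893, 'view': array([[ 0.91885293, -0.39456106, -0.00555625, -0.42971272],
       [-0.24439414, -0.55797667, -0.7930533 ,  0.11038523],
       [ 0.30980769,  0.73005726, -0.60912691,  1.21042265],
       [ 0.        ,  0.        ,  0.        ,  1.        ]])}
top A [396.3 180.6]
top B [236.  176.4]
top C [331.3 273.8]
top cr [301.8 155.3]
top jar [187.9 186.5]
top dr [202.3 131. ]
{'fov_y': 55.83823818164117, 'cx': 254.08808921831647, 'cy': 190.79835085585052, 'view': array([[-0.05561877, -0.99844043, -0.0048227 , -0.08681384],
       [-0.97478596,  0.05534523, -0.21616944,  0.4315103 ],
       [ 0.21609922, -0.00732198, -0.97634395,  0.97362914],
       [ 0.        ,  0.        ,  0.        ,  1.        ]])}
```

View pics/sidecrop.png

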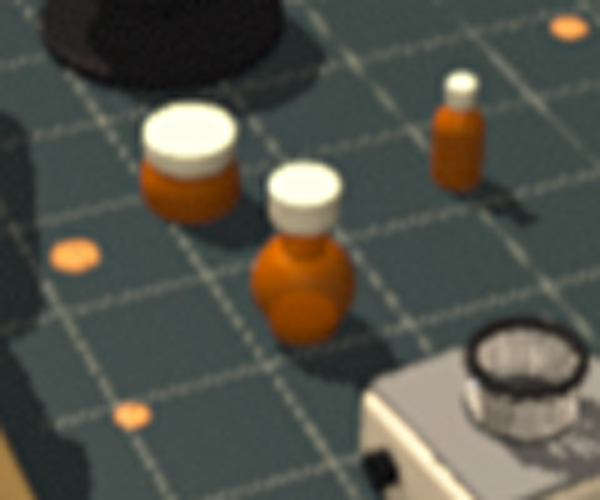

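View pics/topcrop.png

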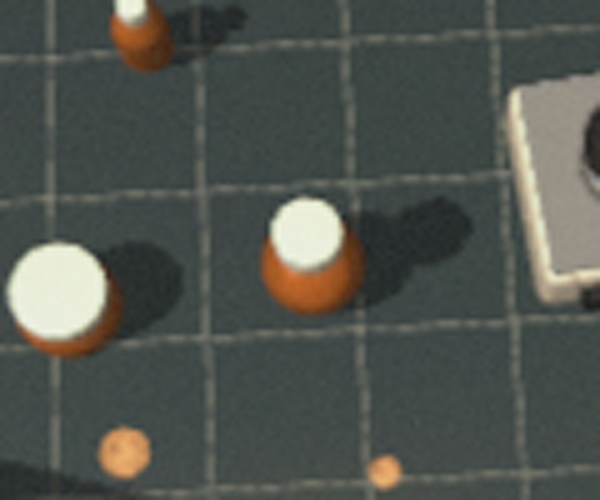

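```bash
python3 - <<'E'
from h import *
from scipy.optimize import least_squares
import cv2
print({k:v for k,v in camera_info("wrist").items()})
# mask-based: compare silhouette centroid horizontally
for c in ["side","top"]:
    for d in trace("flask_mid",c)+trace("cradle_center",c)[:1]:
        ys,xs=np.where(d['mask']);print(c,d['confidence'],xs.min(),xs.max(),ys.min(),ys.max(),xs.mean(),ys.mean(),len(xs))
    im=cv2.imread(f"pics/{c}0.png");u,v=map(int,proj(c,[.470,-.062,.09]))
    sub=im[v-20:v+20,u-20:u+20].astype(int)
    m=(sub.min(2)>120)
    n,l,st,ce=cv2.connectedComponentsWithStats(m.astype('uint8'))
    print(c,[(st[i].tolist(),(ce[i]+[u-20,v-20]).round(1)) for i in range(1,n)], [np.round(proj(c,[.470,-.062,z]),1) for z in(.053,.081,.092,.103)])
E
```

```text
{'fov_y': 67.61886467194375, 'cx': 255.0438358272385, 'cy': 193.9011817572918, 'tool_from_camera': array([[ 9.99999886e-01,  3.03429753e-04, -3.68874551e-04,
        -8.82269531e-06],
       [ 4.43785830e-04, -3.04682768e-01,  9.52453786e-01,
        -1.47383579e-01],
       [ 1.76613097e-04, -9.52453841e-01, -3.04682868e-01,
         8.39262147e-02],
       [ 0.00000000e+00,  0.00000000e+00,  0.00000000e+00,
         1.00000000e+00]])}
side 0.89 322 350 292 336 335.98032786885244 315.34754098360656 915
side 0.66 254 274 173 208 263.9653916211293 191.1785063752277 549
side 0.63 181 206 259 300 192.79748427672956 280.0867924528302 795
side 0.31 295 321 202 226 307.9867172675522 214.0056925996205 527
side [([0, 2, 7, 11, 61], array([246.5, 165.9])), ([13, 13, 15, 14, 139], array([263.8, 177.7]))] [array([264.1, 189.8]), array([264.1, 181.7]), array([264.2, 178.5]), array([264.2, 175.3])]
top 0.91 383 409 170 192 395.2737556561086 180.50678733031674 442
top 0.79 228 247 166 188 237.3133903133903 177.22792022792024 351
top 0.65 319 341 263 284 329.439205955335 273.5136476426799 403
top 0.84 292 314 143 166 303.0 154.08041958041957 286
top [([14, 14, 15, 14, 164], array([235.7, 172.3]))] [array([235.9, 176.1]), array([235.4, 173.5]), array([235.2, 172.4]), array([234.9, 171.4])]
```

The flask could be one of three things. The amber flask is on the mat (side 264,190; top 236,176), the black one is off the mat (side 336,315) and the turquoise one is off the mat (side 193,281). I choose the amber one with the white cap, at about (0.470, -0.062), and the crop confirms it. Next I move above it and look with the wrist camera.

>>> jog_arm:
  steps:
    - {"delta_pos":[35,-20,0],"turn":0,"fingers":100}
    - {"delta_pos":[70,-45,0],"turn":0,"fingers":100}
    - {"delta_pos":[105,-75,0],"turn":0,"fingers":100}
    - {"delta_pos":[135,-105,0],"turn":0,"fingers":100}
    - {"delta_pos":[165,-135,0],"turn":0,"fingers":100}
    - {"delta_pos":[190,-170,0],"turn":0,"fingers":100}
    - {"delta_pos":[210,-205,0],"turn":0,"fingers":100}
    - {"delta_pos":[225,-240,0],"turn":0,"fingers":100}
    - {"delta_pos":[240,-280,0],"turn":0,"fingers":100}
    - {"delta_pos":[250,-320,0],"turn":0,"fingers":100}
    - {"delta_pos":[260,-360,0],"turn":0,"fingers":100}
    - {"delta_pos":[265,-400,0],"turn":0,"fingers":100}
    - {"delta_pos":[270,-440,0],"turn":0,"fingers":100}
    - {"delta_pos":[275,-480,-5],"turn":0,"fingers":100}
    - {"delta_pos":[280,-520,-10],"turn":0,"fingers":100}
    - {"delta_pos":[285,-560,-15],"turn":0,"fingers":100}
    - {"delta_pos":[288,-600,-25],"turn":0,"fingers":100}
    - {"delta_pos":[291,-635,-35],"turn":0,"fingers":100}
    - {"delta_pos":[291,-661,-40],"turn":0,"fingers":100}
    - {"delta_pos":[291,-661,-40],"turn":0,"fingers":100}

```text
time_s: 2.57
position: [0.471, -0.067, 0.1989]
tcp_rot: [[0.292, 0.001, -0.957], [0.957, -0.002, 0.292], [-0.002, -1.0, -0.001]]
force: [0.5, 0.2, -0.6]
opening: 1.003
```

```bash
cat >> h.py <<'E'
def wrist_shot(fn):
    import cv2
    s=read_state();im=capture("wrist");cv2.imwrite(fn,im[:,:,::-1]);return s,im
def wcam(s):
    i=camera_info("wrist");T=np.eye(4);T[:3,:3]=s['tcp_rot'];T[:3,3]=s['position'];return i,T@np.array(i['tool_from_camera'])
def wproj(s,p):
    i,M=wcam(s);f=192/np.tan(np.radians(i['fov_y'])/2);q=np.linalg.inv(M)@np.r_[p,1];return i['cx']+f*q[0]/q[2],i['cy']+f*q[1]/q[2]
def wray(s,u,v,z):
    i,M=wcam(s);f=192/np.tan(np.radians(i['fov_y'])/2);d=M[:3,:3]@np.array([(u-i['cx'])/f,(v-i['cy'])/f,1]);o=M[:3,3];return o+d*(z-o[2])/d[2]
E
python3 - <<'E'
from h import *
s,im=wrist_shot("pics/w1.png")
print(s['time_s'],s['position'],[(d['position'],d['confidence']) for d in tip_of("flask_mid","wrist")],np.round(wproj(s,[.47,-.062,.103]),1))
print([(d['position'],d['confidence']) for d in tip_of("cradle_center","wrist")])
m=im.min(2)>130
import cv2
n,l,st,ce=cv2.connectedComponentsWithStats(m.astype('uint8'))
for i in range(1,n):
    if st[i][4]>200: print(st[i],ce[i],wray(s,*ce[i],.103))
E
```

```text
2.5667 [ 0.47095711 -0.06698585  0.19887417] [([0.4682, -0.0656, 0.0574], 0.57)] [260.3 197.8]
[]
[   0    0   37   75 1477] [11.79553148 26.23087339] [ 0.28544463 -0.2017259   0.103     ]
[   37     0   475   271 18053] [304.08574752 130.62959065] [ 0.42413397 -0.01034695  0.103     ]
[318  43  28  29 626] [331.67731629  56.91853035] [0.37610439 0.02350147 0.103     ]
[ 100  276  300   20 5386] [248.80430746 285.47029335] [ 0.55464166 -0.09923273  0.103     ]
```

View pics/w1.png

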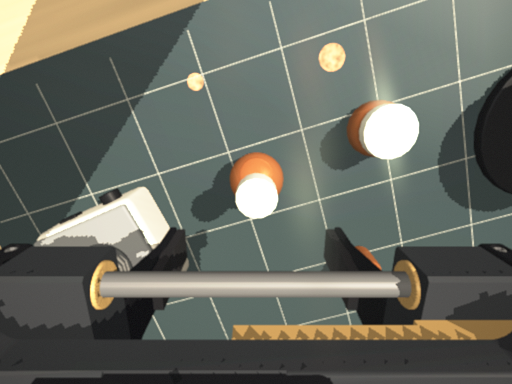

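```bash
python3 - <<'E'
from h import *
import cv2
im=cv2.imread("pics/w1.png");s=read_state();print(s['time_s'])
sub=im[165:230,225:290];m=(sub.min(2)>150).astype('uint8')
n,l,st,ce=cv2.connectedComponentsWithStats(m)
for i in range(1,n):
    if st[i][4]>50: print(st[i],ce[i]+[225,165],wray(s,*(ce[i]+[225,165]),.103),wray(s,*(ce[i]+[225,165]),.1))
# silhouette bottom-of-cap rim vs top rim prediction
for P in ([.47,-.062],[.466,-.064],[.468,-.065]):
  pts=[wproj(s,[P[0]+.019*np.cos(a),P[1]+.019*np.sin(a),z]) for z in(.081,.103) for a in np.linspace(0,6.28,60)]
  h=cv2.convexHull(np.array(pts,np.float32));M=cv2.moments(h);print(P,cv2.boundingRect(h),M['m10']/M['m00'],M['m01']/M['m00'])
cv2.imwrite("pics/w1c.png",cv2.resize(sub,None,fx=8,fy=8))
E
```

```text
2.7167
[   0    8   65   57 1645] [256.45106383 197.16291793] [ 0.4676063  -0.06013559  0.103     ] [ 0.46856459 -0.06040704  0.1       ]
[0.47, -0.062] (234, 173, 43, 47) 255.22300810404138 196.99195414540637
[0.466, -0.064] (230, 170, 44, 47) 251.89321685529353 193.67678674164011
[0.468, -0.065] (230, 172, 43, 47) 251.48781114896724 195.9220856541636
```

View pics/w1c.png

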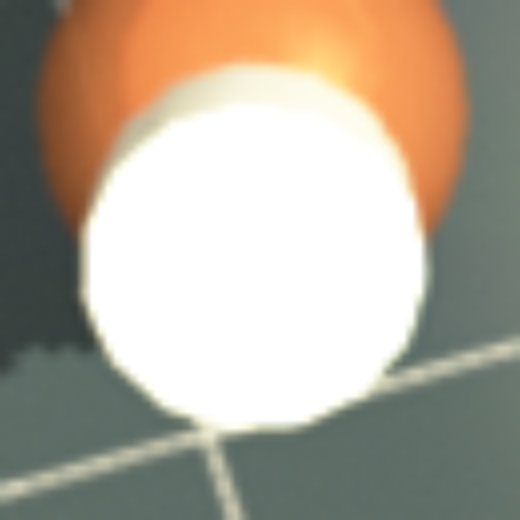

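```bash
python3 - <<'E'
from h import *
import cv2
s,im=wrist_shot("pics/w2.png")
s2=read_state()
print(s['position'],s2['position'],[(d['position'],d['confidence']) for d in tip_of("flask_mid","wrist")])
sub=im[165:230,225:290];m=(sub.min(2)>235).astype('uint8')
n,l,st,ce=cv2.connectedComponentsWithStats(m)
for i in range(1,n):
    if st[i][4]>50: c=st[i][:2]+(st[i][2:4]-1)/2+[225,165];print(st[i],c,wray(s,*c,.103))
E
```

```text
[ 0.4699908  -0.06211418  0.19959979] [ 0.46999754 -0.0614835   0.19973792] [([0.4692, -0.0664, 0.0551], 0.94)]
[   6   14   42   42 1346] [251.5 199.5] [ 0.46844749 -0.06503396  0.103     ]
```

>>> jog_arm:
  steps:
    - {"delta_pos":[-1,-3,-20],"turn":0,"fingers":100}
    - {"delta_pos":[-1,-3,-40],"turn":0,"fingers":100}
    - {"delta_pos":[-1,-3,-60],"turn":0,"fingers":100}
    - {"delta_pos":[-1,-3,-80],"turn":0,"fingers":100}
    - {"delta_pos":[-1,-3,-95],"turn":0,"fingers":100}
    - {"delta_pos":[-1,-3,-105],"turn":0,"fingers":100}
    - {"delta_pos":[-1,-3,-110],"turn":0,"fingers":100}
    - {"delta_pos":[-1,-3,-110],"turn":0,"fingers":100}
    - {"delta_pos":[-1,-3,-110],"turn":0,"fingers":100}
    - {"delta_pos":[-1,-3,-110],"turn":0,"fingers":70}

```text
time_s: 3.65
position: [0.4697, -0.0649, 0.0903]
tcp_rot: [[0.286, 0.001, -0.958], [0.958, -0.001, 0.286], [-0.0, -1.0, -0.002]]
force: [0.1, -0.1, 0.0]
opening: 0.976
```

```bash
python3 - <<'E'
from h import *
s,im=wrist_shot("pics/w3.png")
print(s['time_s'],s['position'],s['opening'],s['force'])
E
```

```text
3.65 [ 0.46973333 -0.06494701  0.09031186] 0.976107871579362 [ 0.13018392 -0.10159131  0.03966262]
```

View pics/w3.png

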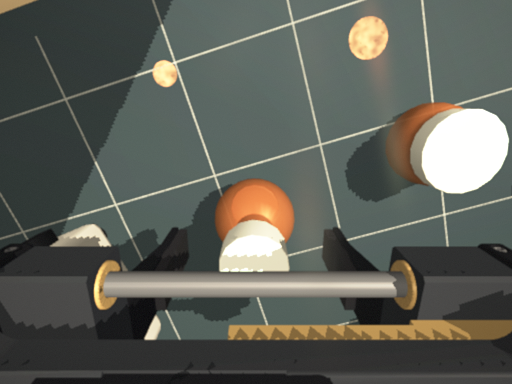

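The cap, at column 254, sits between the jaws, whose mid-line is near column 257. I'm closing now, then a small lift.

>>> jog_arm:
  steps:
    - {"delta_pos":[0,0,0],"turn":0,"fingers":50}
    - {"delta_pos":[0,0,0],"turn":0,"fingers":45}
    - {"delta_pos":[0,0,0],"turn":0,"fingers":35}
    - {"delta_pos":[0,0,0],"turn":0,"fingers":20}
    - {"delta_pos":[0,0,0],"turn":0,"fingers":0}
    - {"delta_pos":[0,0,0],"turn":0,"fingers":0}
    - {"delta_pos":[0,0,0],"turn":0,"fingers":0}
    - {"delta_pos":[0,0,0],"turn":0,"fingers":0}
    - {"delta_pos":[0,0,0],"turn":0,"fingers":0}
    - {"delta_pos":[0,0,5],"turn":0,"fingers":0}
    - {"delta_pos":[0,0,10],"turn":0,"fingers":0}
    - {"delta_pos":[0,0,10],"turn":0,"fingers":0}

```text
time_s: 4.7
position: [0.4696, -0.0654, 0.1004]
tcp_rot: [[0.287, 0.001, -0.958], [0.958, -0.001, 0.287], [-0.0, -1.0, -0.001]]
force: [0.1, 0.6, -2.0]
opening: 0.425
```

>>> jog_arm:
  steps:
    - {"delta_pos":[0,0,20],"turn":0,"fingers":0}
    - {"delta_pos":[0,0,40],"turn":0,"fingers":0}
    - {"delta_pos":[0,0,60],"turn":0,"fingers":0}
    - {"delta_pos":[0,0,80],"turn":0,"fingers":0}
    - {"delta_pos":[0,0,100],"turn":0,"fingers":0}
    - {"delta_pos":[0,0,120],"turn":0,"fingers":0}
    - {"delta_pos":[0,0,130],"turn":0,"fingers":0}
    - {"delta_pos":[0,0,130],"turn":0,"fingers":0}
    - {"delta_pos":[0,0,130],"turn":0,"fingers":0}

```text
time_s: 5.45
position: [0.4691, -0.0652, 0.2299]
tcp_rot: [[0.287, 0.001, -0.958], [0.958, -0.0, 0.287], [-0.0, -1.0, -0.001]]
force: [0.2, 1.1, -1.2]
opening: 0.428
```

```bash
python3 - <<'E'
from h import *
import cv2
s,im=wrist_shot("pics/w4.png")
print(s['time_s'],s['position'],s['opening'],s['force'])
print([(d['position'],d['confidence']) for t in("cradle_center","mixer","flask_mid") for d in tip_of(t,"wrist")])
for c in ["side","top"]:
    im=capture(c);cv2.imwrite(f"pics/{c}1.png",im[:,:,::-1])
    for t in ["flask_mid","cradle_center","mixer"]:
        print(c,t,[(d['position'],d['confidence']) for d in tip_of(t,c)])
    u,v=map(int,proj(c,[.505,-.245,.102]));sub=im[v-25:v+25,u-30:u+30]
    cv2.imwrite(f"pics/{c}1c.png",cv2.resize(sub[:,:,::-1],None,fx=10,fy=10,interpolation=2));print(c,u-30,v-25)
E
```

```text
5.45 [ 0.46906904 -0.06518533  0.22987114] 0.42819063460350953 [ 0.16747968  1.13406715 -1.21714208]
[([0.5075, -0.2514, 0.0073], 0.55), ([0.4702, -0.0624, 0.195], 0.8)]
side flask_mid [([0.4346, -0.5098, 0.0465], 0.92), ([0.5041, -0.2477, 0.1005], 0.65), ([0.1865, -0.3033, 0.052], 0.58), ([0.4731, -0.0592, 0.192], 0.56)]
side cradle_center [([0.5049, -0.247, 0.101], 0.91)]
side mixer [([0.5088, -0.2486, 0.0027], 0.59)]
side 277 186
top flask_mid [([0.4335, -0.5112, 0.0505], 0.76), ([0.1844, -0.3048, 0.0547], 0.72), ([0.5061, -0.2448, 0.1029], 0.62), ([0.4675, -0.0648, 0.1966], 0.54)]
top cradle_center [([0.5047, -0.2475, 0.1047], 0.68)]
top mixer [([0.504, -0.2479, 0.0017], 0.93)]
top 271 130
```

View pics/side1c.png

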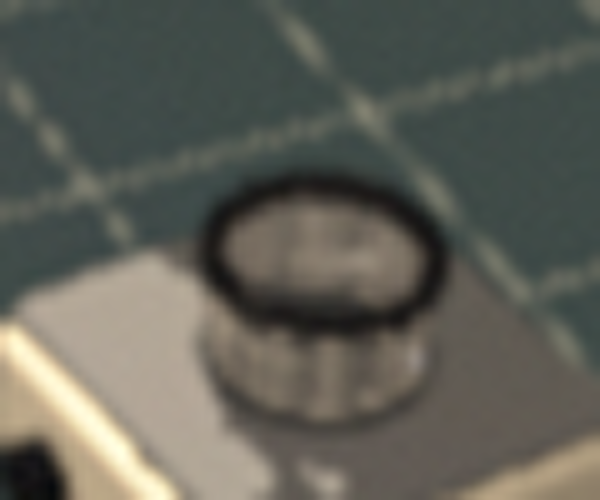

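View pics/top1c.png

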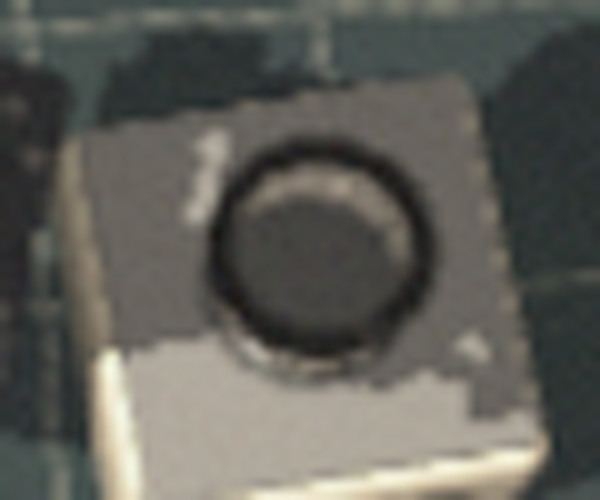

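View pics/w4.png

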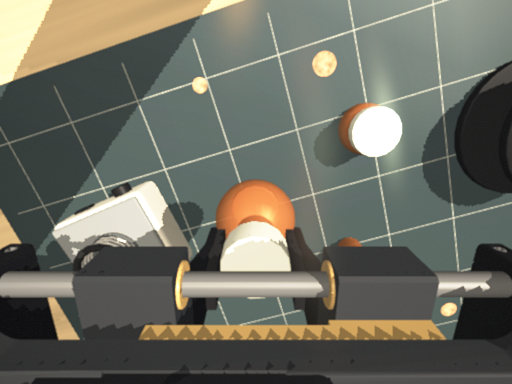

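View pics/side1.png

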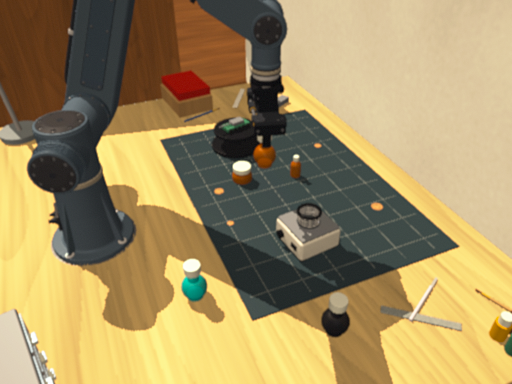

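```bash
python3 - <<'E'
from h import *
from scipy.optimize import least_squares
o={'side':(309.05,210.75),'top':(302.75,153.95)}
r=least_squares(lambda p:np.concatenate([np.subtract(proj(c,p),o[c]) for c in o]),[.5,-.25,.1]);print(r.x,r.fun)
for z in(.102,.105):
    for c in o: print(z,c,least_squares(lambda p:np.subtract(proj(c,[*p,z]),o[c]),[.5,-.25]).x)
E
```

```text
[ 0.50813107 -0.24802997  0.10468151] [-0.06171881  0.0230981   0.01395513 -0.07055913]
0.102 side [ 0.51003833 -0.24523415]
0.102 top [ 0.50879744 -0.2483881 ]
0.105 side [ 0.50810948 -0.24834218]
0.105 top [ 0.50783066 -0.24792619]
```

>>> jog_arm:
  steps:
    - {"delta_pos":[3,-15,0],"turn":0,"fingers":0}
    - {"delta_pos":[8,-40,0],"turn":0,"fingers":0}
    - {"delta_pos":[14,-70,0],"turn":0,"fingers":0}
    - {"delta_pos":[20,-100,0],"turn":0,"fingers":0}
    - {"delta_pos":[27,-130,0],"turn":0,"fingers":0}
    - {"delta_pos":[33,-155,0],"turn":0,"fingers":0}
    - {"delta_pos":[36,-173,0],"turn":0,"fingers":0}
    - {"delta_pos":[38,-183,0],"turn":0,"fingers":0}
    - {"delta_pos":[38,-183,0],"turn":0,"fingers":0}
    - {"delta_pos":[38,-183,0],"turn":0,"fingers":0}
    - {"delta_pos":[38,-183,0],"turn":0,"fingers":0}

```text
time_s: 6.97
position: [0.5064, -0.2465, 0.2293]
tcp_rot: [[0.286, -0.001, -0.958], [0.958, 0.002, 0.286], [0.001, -1.0, 0.002]]
force: [0.4, -0.2, -1.4]
opening: 0.426
```

```bash
python3 - <<'E'
from h import *
import cv2
s,im=wrist_shot("pics/w5.png")
print(s['time_s'],s['position'],s['opening'],s['force'])
print([(t,d['position'],d['confidence']) for t in("cradle_center","mixer","flask_mid") for d in tip_of(t,"wrist")])
for c in ["side","top"]:
    im=capture(c);cv2.imwrite(f"pics/{c}2.png",im[:,:,::-1])
    for t in ["flask_mid","cradle_center","mixer"]:
        print(c,t,[(d['position'],d['confidence']) for d in tip_of(t,c)])
    u,v=map(int,proj(c,[.505,-.245,.15]));sub=im[v-35:v+35,u-40:u+40]
    cv2.imwrite(f"pics/{c}2c.png",cv2.resize(sub[:,:,::-1],None,fx=8,fy=8,interpolation=2));print(c,u-40,v-35)
    print([np.round(proj(c,p),1) for p in([.508,-.248,.1047],[.507,-.248,.174],[.507,-.248,.143])])
E
```

```text
6.9667 [ 0.50643054 -0.24647202  0.22927561] 0.42597144228547246 [ 0.43404931 -0.1755279  -1.43138218]
[('mixer', [0.5068, -0.2507, 0.0033], 0.75), ('flask_mid', [0.4334, -0.5081, 0.0502], 0.71)]
side flask_mid [([0.1851, -0.3025, 0.0503], 0.98), ([0.5077, -0.2446, 0.1903], 0.62)]
side cradle_center [([0.5051, -0.2478, 0.1038], 0.59)]
side mixer [([0.5093, -0.2483, 0.0017], 0.6)]
side 268 160
[array([308.9, 210.8]), array([310.5, 188.5]), array([309.6, 198.7])]
top flask_mid [([0.4319, -0.512, 0.0508], 0.92), ([0.1855, -0.3047, 0.052], 0.75)]
top cradle_center []
top mixer [([0.5057, -0.25, 0.0], 0.86)]
top 263 114
[array([302.8, 153.9]), array([306.3, 145.6]), array([304.6, 149.7])]
```

View pics/side2c.png

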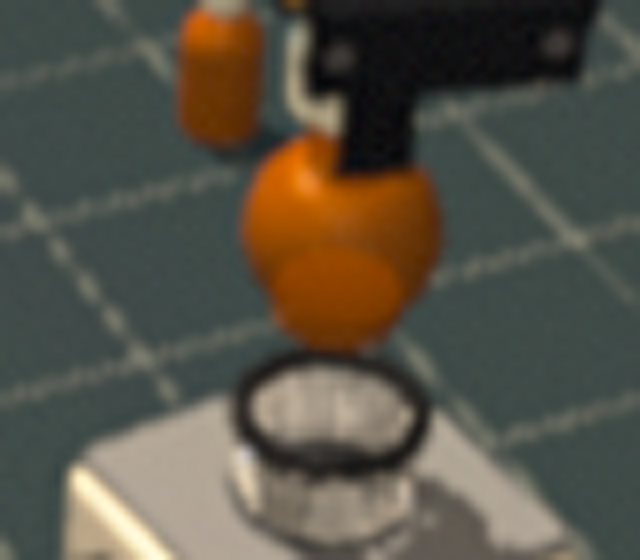

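View pics/top2c.png

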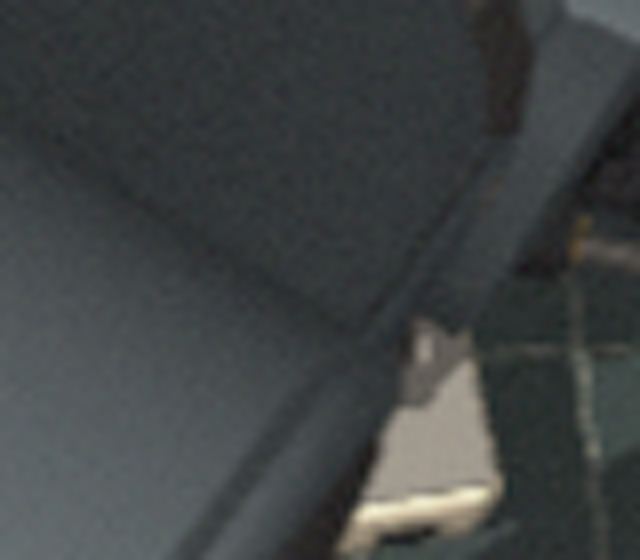

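View pics/w5.png

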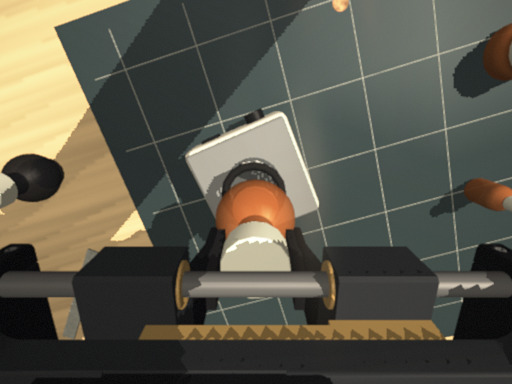

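```bash
python3 - <<'E'
from h import *
import cv2
s,im=wrist_shot("pics/w6.png")
print(s['time_s'],s['position'])
b=im[:,:,::-1].copy()[130:260,190:320];b=cv2.resize(b,None,fx=4.5,fy=4.5,interpolation=2)
def dr(C,r,z,col):
    for a in np.linspace(0,6.283,150):
        u,v=wproj(s,[C[0]+r*np.cos(a),C[1]+r*np.sin(a),z]);cv2.circle(b,(int((u-190+.5)*4.5),int((v-130+.5)*4.5)),1,col,-1)
R=(.508,-.248)
dr(R,.032,.1047,(0,255,0));dr(R,.024,.1047,(255,255,0))
P=s['position'];zb=P[2]-.0903+.003
# belly silhouette: tangent circle from camera
i,M=wcam(s);o=M[:3,3];c=np.array([P[0],P[1],zb+.031]);d=c-o;L=np.linalg.norm(d);n=d/L
cc=o+n*(L-.03**2/L);rr=.03*np.sqrt(1-(.03/L)**2);e1=np.cross(n,[0,0,1]);e1/=np.linalg.norm(e1);e2=np.cross(n,e1)
for a in np.linspace(0,6.283,150):
    u,v=wproj(s,cc+rr*(np.cos(a)*e1+np.sin(a)*e2));cv2.circle(b,(int((u-190+.5)*4.5),int((v-130+.5)*4.5)),1,(255,0,0),-1)
cv2.imwrite("pics/w6c.png",b)
E
```

```text
7.5667 [ 0.50716842 -0.24822986  0.22956809]
```

View pics/w6c.png

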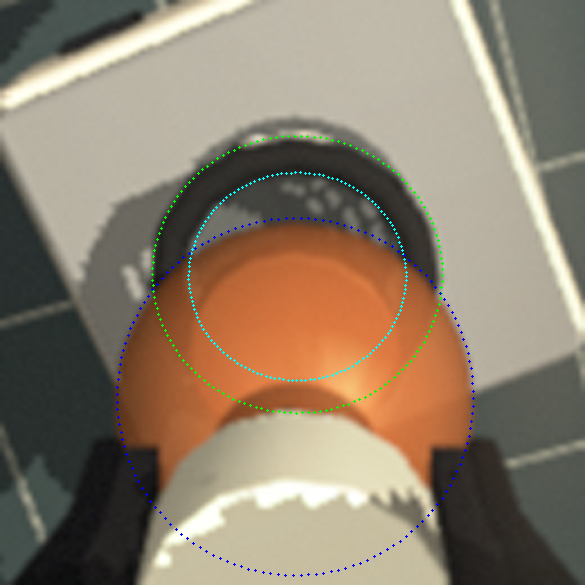

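The wrist overlay agrees: the ring and belly outlines fall within about 1 mm of prediction. Correcting +1 mm in x and lowering to just above seating.

>>> jog_arm:
  steps:
    - {"delta_pos":[1,0,-8],"turn":0,"fingers":0}
    - {"delta_pos":[1,0,-16],"turn":0,"fingers":0}
    - {"delta_pos":[1,0,-22],"turn":0,"fingers":0}
    - {"delta_pos":[1,0,-26],"turn":0,"fingers":0}
    - {"delta_pos":[1,0,-30],"turn":0,"fingers":0}
    - {"delta_pos":[1,0,-33],"turn":0,"fingers":0}
    - {"delta_pos":[1,0,-36],"turn":0,"fingers":0}
    - {"delta_pos":[1,0,-39],"turn":0,"fingers":0}
    - {"delta_pos":[1,0,-42],"turn":0,"fingers":0}
    - {"delta_pos":[1,0,-44],"turn":0,"fingers":0}
    - {"delta_pos":[1,0,-45],"turn":0,"fingers":0}
    - {"delta_pos":[1,0,-45],"turn":0,"fingers":0}
    - {"delta_pos":[1,0,-45],"turn":0,"fingers":0}
    - {"delta_pos":[1,0,-45],"turn":0,"fingers":0}

```text
time_s: 8.78
position: [0.5083, -0.2483, 0.1847]
tcp_rot: [[0.287, 0.0, -0.958], [0.958, -0.0, 0.287], [-0.0, -1.0, -0.0]]
force: [0.4, -0.1, -1.9]
opening: 0.425
```

```bash
python3 - <<'E'
from h import *
import cv2
im=capture("side");s=read_state();print(s['position'],s['force'])
cv2.imwrite("pics/side3c.png",cv2.resize(im[160:230,268:348,::-1],None,fx=8,fy=8,interpolation=2))
E
```

```text
[ 0.50825605 -0.24833295  0.18475455] [ 0.51179332  1.06066477 -1.63547733]
```

View pics/side3c.png

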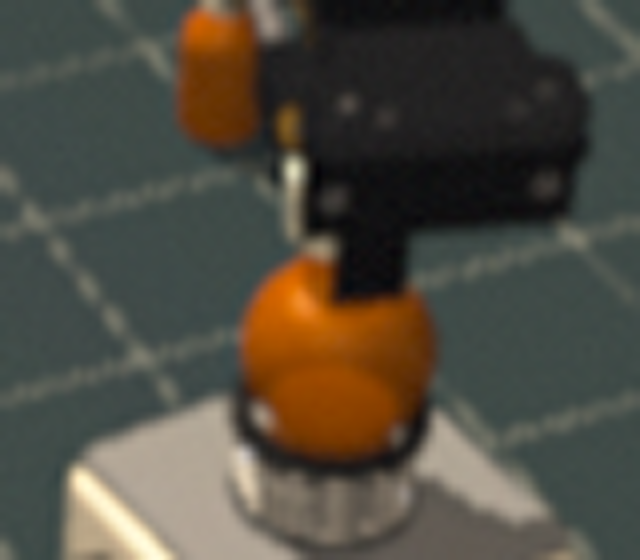

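The foot is inside the ring with no contact force yet. Seating should come about 5 mm lower, so I press on slowly.

>>> jog_arm:
  steps:
    - {"delta_pos":[0,0,-1],"turn":0,"fingers":0}
    - {"delta_pos":[0,0,-2],"turn":0,"fingers":0}
    - {"delta_pos":[0,0,-3],"turn":0,"fingers":0}
    - {"delta_pos":[0,0,-4],"turn":0,"fingers":0}
    - {"delta_pos":[0,0,-5],"turn":0,"fingers":0}
    - {"delta_pos":[0,0,-6],"turn":0,"fingers":0}
    - {"delta_pos":[0,0,-7],"turn":0,"fingers":0}
    - {"delta_pos":[0,0,-8],"turn":0,"fingers":0}
    - {"delta_pos":[0,0,-9],"turn":0,"fingers":0}
    - {"delta_pos":[0,0,-9],"turn":0,"fingers":0}
    - {"delta_pos":[0,0,-9],"turn":0,"fingers":0}

```text
time_s: 9.75
position: [0.5081, -0.2484, 0.176]
tcp_rot: [[0.287, 0.0, -0.958], [0.958, -0.0, 0.287], [-0.0, -1.0, -0.0]]
force: [-3.7, 0.8, 6.7]
opening: 0.428
```

>>> jog_arm:
  steps:
    - {"delta_pos":[-0.5,0,0],"turn":0,"fingers":0}
    - {"delta_pos":[-1,0,0],"turn":0,"fingers":0}
    - {"delta_pos":[-1,0,0],"turn":0,"fingers":0}
    - {"delta_pos":[-1,0,-1],"turn":0,"fingers":0}
    - {"delta_pos":[-1,0,-2],"turn":0,"fingers":0}
    - {"delta_pos":[-1,0,-3],"turn":0,"fingers":0}
    - {"delta_pos":[-1,0,-3],"turn":0,"fingers":0}
    - {"delta_pos":[-1,0,-3],"turn":0,"fingers":0}

```text
time_s: 10.42
position: [0.5075, -0.2483, 0.1734]
tcp_rot: [[0.287, 0.001, -0.958], [0.958, -0.0, 0.287], [-0.0, -1.0, -0.001]]
force: [-2.2, 0.7, 7.3]
opening: 0.428
```

```bash
python3 - <<'E'
from h import *
import cv2
im=capture("side");s=read_state();print(s['position'],s['force'],s['moment'])
cv2.imwrite("pics/side4c.png",cv2.resize(im[160:230,268:348,::-1],None,fx=8,fy=8,interpolation=2))
for t in("cradle_center","flask_mid"): print(t,[(d['position'],d['confidence']) for d in tip_of(t,"side")])
E
```

```text
[ 0.50748424 -0.24831705  0.17339871] [-2.46633272  1.01537724  7.48083868] [ 0.17140027  0.3930413  -0.00804781]
cradle_center [([0.5043, -0.2494, 0.0941], 0.5)]
flask_mid [([0.1877, -0.3024, 0.0522], 0.83), ([0.4346, -0.5092, 0.0475], 0.7), ([0.5102, -0.244, 0.1327], 0.68), ([0.5156, 0.275, 0.0017], 0.33)]
```

View pics/side4c.png

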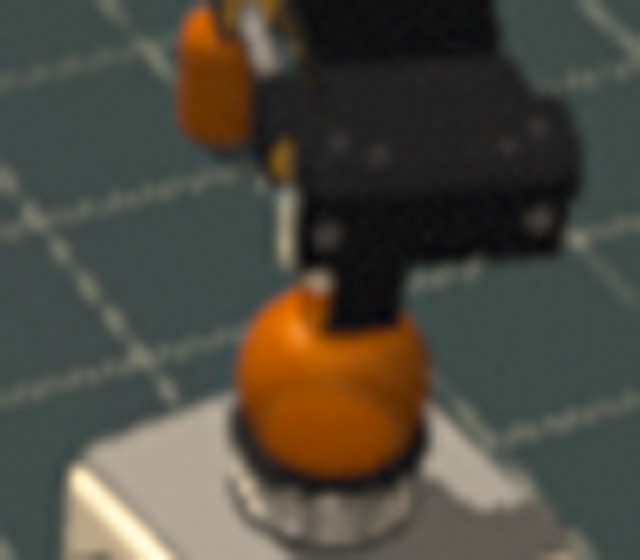

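>>> jog_arm:
  steps:
    - {"delta_pos":[-0.5,0,-0.5],"turn":0,"fingers":0}
    - {"delta_pos":[-1,0,-1],"turn":0,"fingers":0}
    - {"delta_pos":[-1,0,-2],"turn":0,"fingers":0}
    - {"delta_pos":[-1,0,-3],"turn":0,"fingers":0}
    - {"delta_pos":[-1,0,-4],"turn":0,"fingers":0}
    - {"delta_pos":[-1,0,-4],"turn":0,"fingers":0}
    - {"delta_pos":[-1,0,-4],"turn":0,"fingers":0}

```text
time_s: 11.15
position: [0.5072, -0.2483, 0.1699]
tcp_rot: [[0.287, 0.003, -0.958], [0.958, -0.001, 0.287], [0.0, -1.0, -0.003]]
force: [-1.4, 2.2, 9.9]
opening: 0.431
```

>>> jog_arm:
  steps:
    - {"delta_pos":[0,-0.5,-0.5],"turn":0,"fingers":0}
    - {"delta_pos":[0,-0.5,-1],"turn":0,"fingers":0}
    - {"delta_pos":[0,-0.5,-1.5],"turn":0,"fingers":0}
    - {"delta_pos":[0,-0.5,-2],"turn":0,"fingers":0}
    - {"delta_pos":[0,-0.5,-2],"turn":0,"fingers":0}

```text
time_s: 11.57
position: [0.5073, -0.2485, 0.1683]
tcp_rot: [[0.287, 0.003, -0.958], [0.958, -0.0, 0.287], [0.001, -1.0, -0.003]]
force: [-1.9, 2.5, 11.8]
opening: 0.426
```

```bash
python3 - <<'E'
from h import *
import cv2
im=capture("side");s=read_state();print(s['position'],s['force'],s['moment'])
cv2.imwrite("pics/side5c.png",cv2.resize(im[160:230,268:348,::-1],None,fx=8,fy=8,interpolation=2))
for t in("cradle_center","flask_mid"): print(t,[(d['position'],d['confidence']) for d in tip_of(t,"side")])
wrist_shot("pics/w7.png")
E
```

```text
[ 0.50725461 -0.2484801   0.16829277] [-1.40973901  2.8611175  12.24317042] [0.58017711 0.24297999 0.00071985]
cradle_center [([0.5036, -0.2484, 0.0907], 0.66)]
flask_mid [([0.4324, -0.5105, 0.0456], 0.92), ([0.1842, -0.303, 0.0518], 0.86), ([0.5098, -0.2421, 0.1298], 0.77), ([0.6164, 0.0317, 0.0392], 0.59)]
```

View pics/side5c.png

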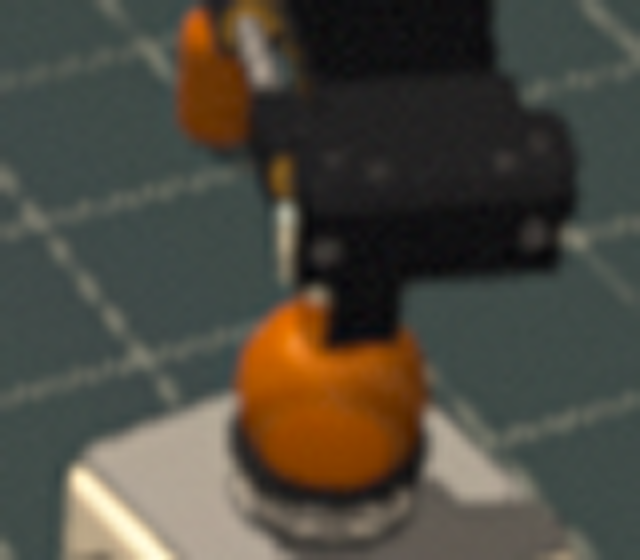

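View pics/w7.png

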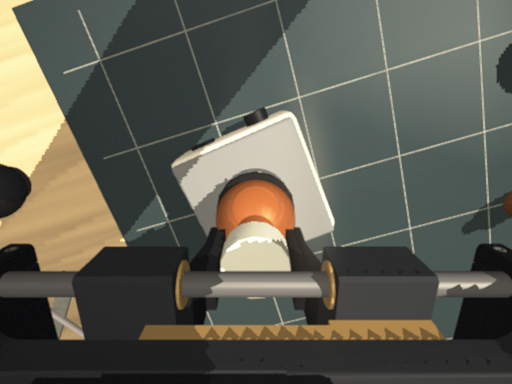

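>>> jog_arm:
  steps:
    - {"delta_pos":[0,0.5,-0.5],"turn":0,"fingers":0}
    - {"delta_pos":[0,1,-1],"turn":0,"fingers":0}
    - {"delta_pos":[0,1,-1.5],"turn":0,"fingers":0}
    - {"delta_pos":[0,1,-2],"turn":0,"fingers":0}
    - {"delta_pos":[0,1,-2],"turn":0,"fingers":0}
    - {"delta_pos":[0,1,-2],"turn":0,"fingers":0}

```text
time_s: 12.27
position: [0.5076, -0.2484, 0.1681]
tcp_rot: [[0.287, 0.004, -0.958], [0.958, -0.003, 0.287], [-0.001, -1.0, -0.005]]
force: [-3.3, 2.6, 20.8]
opening: 0.423
```

>>> jog_arm:
  steps:
    - {"delta_pos":[0,0,0.5],"turn":0,"fingers":0}
    - {"delta_pos":[0,0,0.8],"turn":0,"fingers":0}
    - {"delta_pos":[0,0,0.8],"turn":0,"fingers":0}
    - {"delta_pos":[0,0,0.8],"turn":0,"fingers":0}
    - {"delta_pos":[0,0,0.8],"turn":0,"fingers":0}
    - {"delta_pos":[0,0,0.8],"turn":0,"fingers":0}
    - {"delta_pos":[0,0,0.8],"turn":0,"fingers":0}

```text
time_s: 12.85
position: [0.5075, -0.2483, 0.1682]
tcp_rot: [[0.287, 0.004, -0.958], [0.958, -0.002, 0.287], [-0.001, -1.0, -0.004]]
force: [-3.3, 2.2, 16.3]
opening: 0.427
```

```bash
python3 - <<'E'
from h import *
import cv2
im=capture("side");s=read_state();print(s['time_s'],s['position'],s['force'],s['moment'],s['opening'])
cv2.imwrite("pics/side6c.png",cv2.resize(im[160:230,268:348,::-1],None,fx=8,fy=8,interpolation=2))
for t in("cradle_center","flask_mid","jar_mid","dropper_mid"): print(t,[(d['position'],d['confidence']) for d in tip_of(t,"side")])
print(read_state()['position'],read_state()['force'])
E
```

```text
12.9 [ 0.50749486 -0.24834995  0.16817913] [-2.97771304  2.18350824 16.33302118] [0.40648981 0.47792752 0.01070564] 0.4283049810875878
cradle_center [([0.5043, -0.2469, 0.0902], 0.73)]
flask_mid [([0.4334, -0.509, 0.0443], 0.93), ([0.5106, -0.2433, 0.1329], 0.75), ([0.1888, -0.3032, 0.0512], 0.67), ([0.508, -0.2472, 0.0023], 0.51)]
jar_mid [([0.4551, 0.078, 0.0272], 0.63)]
dropper_mid [([0.5135, 0.2696, 0.0009], 0.72), ([0.6207, 0.0309, 0.0386], 0.56)]
[ 0.50748669 -0.2483631   0.16820672] [-2.51853487  2.17947987 15.75557678]
```

View pics/side6c.png

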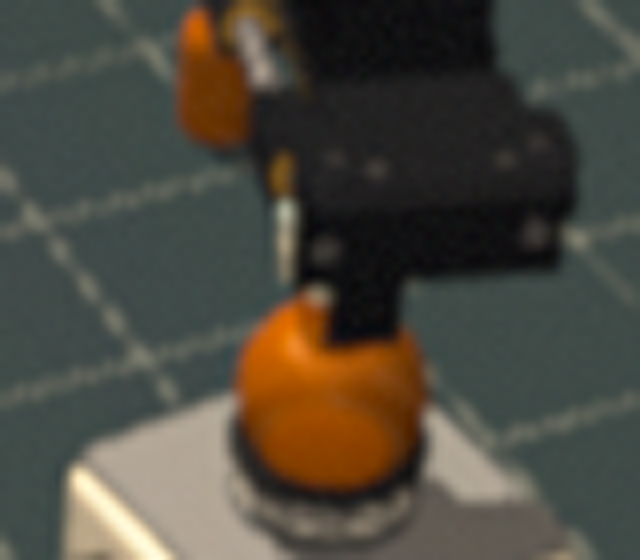

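```bash
python3 -c "
from rig import *
print(hand_in())"
```

```text
the job is handed in; nothing more can be done
None
```

I gripped the amber flask by its cap, lifted it about 140 mm, seated it in the mixer ring and pressed straight down to the stop. I handed in at about 13 s, still holding it there; no verdict was reported.

**What the last checks showed:**
- **Ring position:** the network put the ring at a height of 0.090 m, against about 0.103 m at the start, so it is about 12–13 mm down. Another 2 mm commanded lowered the hand only 0.2 mm while the force rose from 12 to 21 N. I then eased it to a steady 16 N.
- **Grip and flask:** the gripper opening stayed at 0.43, so there was no sign of slipping. The flask looks upright in the side view.
- **Other objects:** the jar was found within about 2 mm of its start and the small bottle within about 3 mm.

**Where checks disagreed:**
- **Sideways force:** about 3 N remains on the flask, so it may be off-centre by about 1 mm.
- **Position estimates:** the side-camera network put the flask and ring centres about 7 mm apart horizontally, close to the 8 mm limit. My own triangulation and the wrist-camera overlay agreed within about 1 mm, so I relied on those.

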